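# Nest the V-block and hold the loupe at focal height

### The arm

A 6-joint arm with a two-finger parallel gripper is mounted at the origin on a cart in front of the work surface, level with it; the furniture and walls round the work are solid. World frame = base frame: x ahead of the robot, y to its left, z up, the work surface at z = 0. Lengths are in mm, angles in degrees, forces in N, time in s.
With the tool pointing down it reaches from about 300 to 850 mm from the base axis. Payload 4.2 kg.
Tool frame: the origin (TCP) lies at the very end of the fingers, on their centre line; the grasp point (between the pads) lies 19 mm behind it; z points along the fingers, y is the line along which they close (so a half turn about z gives the same grasp; the last joint's range is limited). The gripper opens to 91 mm and grips with 3 to 60 N. Pads are 32 mm wide; open, the fingers measure 118 mm over their backs; the gripper's body (76 mm by 178 mm) begins 60 mm behind the grasp point.
Start: joints at [-65.947, 18.312, 89.639, -0, 72.044, -1.146], TCP at [244.816, -520.296, 213.976] pointing down, gripper open.
Joint ranges: [-177.97, 177.97], [-48.28, 115.42], [12.27, 149.76], [-77.06, 257.06], [2.81, 150.46], [-146.56, 146.56]. Speed limits (degrees/s): [147.25, 147.25, 180, 180, 180, 180].

### API

Orientations are given as [roll, pitch, yaw] about the fixed x, y, z axes, in that order (R = Rz(yaw) Ry(pitch) Rx(roll)).
In Python, from workcell import * gives the robot as it stands.
- The arm moves only by the tool move_arm, never from a script. Its argument "motion" is a list of rows, each a list of 3 entries, a list of its own where there are three numbers: the finger opening in mm, from 0 to 91.2, then the shift along the world's x, y, z in units of 25 mm (1.0 is 25 mm), then the turn, a rotation vector about the world's x, y, z in units of 4 degrees (1.0 is 4 degrees). In form: [[grip, [x, y, z], [ax, ay, az]], ...]. A call has 1 to 20 rows; each row shifts and turns the commanded pose from where the row before left it; what a row does not reach is not made up. A row lasts 1/12 s, in which the tool goes at most 41.7 mm and 7.16 degrees, less where a joint would pass 70% of its speed; a pose out of reach is approached as far as the arm can. A call with a number of a shift or a turn outside -1 to 1 is refused whole. A call with a gripper value outside its range is refused whole. The fingers move at their own pace and stop on an object; "grip_force" is the grip in N (left out, the last holds). Time passes only in rows, so rows that do not move let the fingers close. It gives the time, the measured TCP pose, the force, the opening and the grip force at its end, in the units of the state.
- state(): the state, without advancing time (a new reading comes with each control period).
- grab_frame(name): name is "side" or "top"; returns the picture (480x640x3 uint8, blue, green, red); there is no depth.
- camera_info(name): a dict with "fx", "fy", "cx", "cy" (pixels), "k1" (the pictures are not rectified: a ray, as slopes to the right and down, at radius r is drawn at 1 + k1 r^2 times it, then the intrinsics apply), "rvec" (rotation vector, rad) and "tvec" (3), from world to camera coordinates, as OpenCV has them. Camera axes: x right, y down, z forward; pixel columns grow to the right and rows downward; lengths in mm; the calibration is good to about 2 mm. A picture is of the moment at which its call begins. camera_info takes no time and is no camera call.
- job_done(): hands the job in; it is judged then, once.
The state is a dict: "time_s": time; "qpos": joint angles; "qvel": joint speeds; "effort": joint torques, N m; "ee_pos": TCP position; "ee_rot": TCP orientation; "force": force on the tool from outside, world axes, zero at the start; "torque": the same for the moment, N m; "gripper_width": finger opening in mm; "gripper_force": force on a finger pad.
Only numpy, scipy, OpenCV 4.12 (cv2) and the standard library are available. Lean on these libraries where they do the work, as an engineer would, in place of code of your own. Each camera call takes 0.05 s, during which the arm holds its last target. There are 200 camera calls.

### The job

Set the V-block down into the pocket of the inspection nest so that it sits fully home and let it go, then swing the nest's locking lever fully shut over it. Then pick up the loupe and finish while still holding it still and level, wide end down, clear of everything, centred over the V-block with its lower rim at the height of the pointer on the nest's post. Never touch the nest or the block with the loupe or knock the loupe over, leave the pointer as it is set, and leave the other things on the bench alone.

Things in the scene. Friction and masses are not known exactly. Their poses are not given: they have to be found in the camera images.
- nest: inspection nest, fixed to the bench: aluminium plate 145 x 196 x 8 mm (x -85 to 60, y -101 to 95 in its own frame) with a dark steel pocket, a locking lever and a thin upright post. Origin on the bench (z = 0) under the pocket's centre; z up; x and y along the pocket's sides. The post (8 mm thick, top at z = 135 mm) stands at x = -70, y = -85 mm; the lever's pivot (22 mm wide at its foot) at x = 16, y = 75 mm
- pocket_floor (a point): centre of the pocket's floor, 8 mm above the bench, axes as the nest's. The pocket is 48 mm along its x by 43 mm along its y and 12 mm deep, with 9 mm thick walls whose tops are 20 mm above the bench
- v_block_centre (a point): centre (half-way up) of the loose grey ground-steel V-block, 45 mm along its x, 40 mm along its y, 34 mm tall, 0.35 to 0.55 kg, standing on the bench, groove up; z up. It fits the pocket with its x along the pocket's x, either way round (half a turn is the same), 1.5 mm free on each side; fully home, its top is 42 mm above the bench and this point 25 mm. The groove is solid to fingers: grasp the outer sides
- lever (a joint): angle of the locking lever: 0 = open, arm pointing along the nest's +x; 1.571 = fully shut, arm pointing along the nest's -y across the top of the block, 2.5 mm above it. It swings level, clockwise from above as it grows, with slight friction (under 1 N at the knob), and stays where left; it starts between 0 and 0.35
- lever_hinge (a point): point on the lever's upright hinge axis, at x = 16, y = 75 mm of the nest, 44.5 mm above the bench (underside of the arm). The steel arm is 10 mm wide and 8 mm thick
- lever_knob (a point): middle of the black upright round knob on the lever's free end, 120 mm from the hinge axis: 12 mm in diameter, 26 mm tall, from 52.5 to 78.5 mm above the bench; this point is 65.5 mm above the bench. Can be gripped from above, turning in the grip as the lever swings, or pushed sideways
- focus_mark (a point): tip of the flat steel pointer (2 mm thick; this point is half-way through its thickness) half-way up a black 12 mm collar on the nest's post; its height, between 85 and 115 mm above the bench, is the focal height for the loupe's lower rim. z up. The tip is about 85 mm sideways from the pocket's centre; the collar slides on the post if pushed with more than about 4 N
- loupe_centre (a point): centre (half-way up) of the loose black eye loupe, a round tapered cup 34 mm tall, 39 mm wide at the bottom tapering to 31 mm near the top, 0.04 kg, standing on the bench on its wide end; z up
- loupe_rim (a point): centre of the loupe's lower rim (its wide end), 17 mm below loupe_centre along its own z
- gauge_block: bystander, leave alone: flat loose steel gauge block 35 x 30 x 9 mm; origin under its centre
- parts_cup: bystander, leave alone: loose off-white round cup 56 mm wide, 28 mm tall; origin under its centre
- tape_roll: bystander, leave alone: loose roll of tape lying flat, 100 mm wide, 25 mm tall; origin under its centre
- dust_brush: bystander, leave alone: loose wooden-handled brush 148 x 30 x 10 mm lying flat; origin under its centre
- valve_body: bystander, leave alone: loose upright steel valve body, 30 mm wide, 46 mm tall; origin under its centre
Mind the look-alikes: they are no part of the job. What is shaped like the part that bears loupe_centre but blue is not meant. Leave any green or orange look-alike of the part that bears v_block_centre alone.

How it is judged:
By the outcome, as a careful person would: the job done as asked, in the order asked, and still so for the second after the job is handed in, while the arm keeps its last pose, push and grip.
It also fails if it takes over 72 s, if anything falls off the work surface, if the arm or the gripper's body presses on something with over 40 N, if the wrist force passes 120 N, or if a joint passes its speed limit or range.

## Working session

There is one attempt and no reset: what is moved stays moved. The work goes in short steps, Python scripts to look and compute and a tool call to move; the robot and the scene stay as the last step left them, time stands still between calls to the robot, and variables do not carry over. Pictures are saved under pics/ and viewed, at most 10 in all, crops included, and the job is handed in when it is done.

Besides the shell and the picture viewer there is one more tool, called after "Call:" by a JSON object that holds its "name" and its "arguments", one argument or row to a line. move_arm: Moves the arm, as the interface text tells. Shifts and turns lie within -1 to 1; 1 stands for 25 mm of shift or 4 degrees of turn. Its arguments: {"type":"object","properties":{"motion":{"type":"array","items":{"type":"array"}},"grip_force":{"type":"number"}},"required":["motion"]}

```bash
mkdir -p pics
cat > h.py <<'E'
from workcell import *
import numpy as np, cv2
def cam(n):
    c=camera_info(n); R=cv2.Rodrigues(np.array(c["rvec"],float))[0]; return c,R,np.array(c["tvec"],float).ravel()
def proj(n,P):
    c,R,t=cam(n); q=np.atleast_2d(P)@R.T+t; s=q[:,:2]/q[:,2:]; s=s*(1+c["k1"]*(s**2).sum(1,keepdims=True))
    return s*[c["fx"],c["fy"]]+[c["cx"],c["cy"]]
def ray(n,uv):
    c,R,t=cam(n); d=(np.array(uv,float)-[c["cx"],c["cy"]])/[c["fx"],c["fy"]]; s=d.copy()
    for _ in range(20): s=d/(1+c["k1"]*(s@s))
    return -R.T@t, R.T@np.array([s[0],s[1],1])
def at(n,uv,z):
    o,d=ray(n,uv); return (o+d*(z-o[2])/d[2]).round(1)
def tri(uvs,uvt):
    o1,d1=ray("side",uvs);o2,d2=ray("top",uvt)
    A=np.array([d1,-d2]).T; k=np.linalg.lstsq(A,o2-o1,rcond=None)[0]
    a=o1+k[0]*d1;b=o2+k[1]*d2; return ((a+b)/2).round(1),np.linalg.norm(a-b).round(2)
E
python3 - <<'E'
from h import *
for n in("top","side"):
    cv2.imwrite(f"pics/{n}0.png",grab_frame(n)); c,R,t=cam(n); print(n,c,-R.T@t)
print(state())
E
```

```text
top {'fx': 573.9527526451421, 'fy': 573.9527526451421, 'cx': 317.2127240645599, 'cy': 236.65478341961386, 'k1': -0.006566938336903918, 'rvec': array([ 2.15875435, -2.1175699 ,  0.1479344 ]), 'tvec': array([ -33.05800567,  531.70044588, 1439.65811177])} [ 311.7655664   -42.03314404 1502.48098859]
side {'fx': 571.0689476247079, 'fy': 571.0689476247079, 'cx': 317.1467408450193, 'cy': 237.24643401814117, 'k1': -0.1840898826711343, 'rvec': array([ 2.25144686, -0.45857947,  0.21553283]), 'tvec': array([-505.18805379,  192.92715478, 1402.72582922])} [   93.5466583  -1051.63566826  1070.2275705 ]
{'time_s': 0.1, 'qpos': array([-6.59472790e+01,  1.83471920e+01,  8.96996602e+01,  1.00760519e-03,
        7.20422554e+01, -1.14424160e+00]), 'qvel': array([ 0.02500294, -0.1560677 , -0.20316987,  0.00544192, -0.03759   ,
       -0.0091433 ]), 'effort': array([-4.24611881e-04, -4.13331020e+01, -2.32510221e+01,  7.27915415e-02,
        4.21492488e-02, -5.69170481e-05]), 'ee_pos': array([ 244.63503225, -519.87211437,  213.21056699]), 'ee_rot': array([-1.79910929e+02, -2.73727233e-03,  2.51966491e+01]), 'force': array([-0.24174281, -0.45113851,  0.49928384]), 'torque': array([-0.01211609, -0.01525016,  0.02625395]), 'gripper_force': 0.0, 'gripper_width': 91.23817057294274}
```

View pics/top0.png

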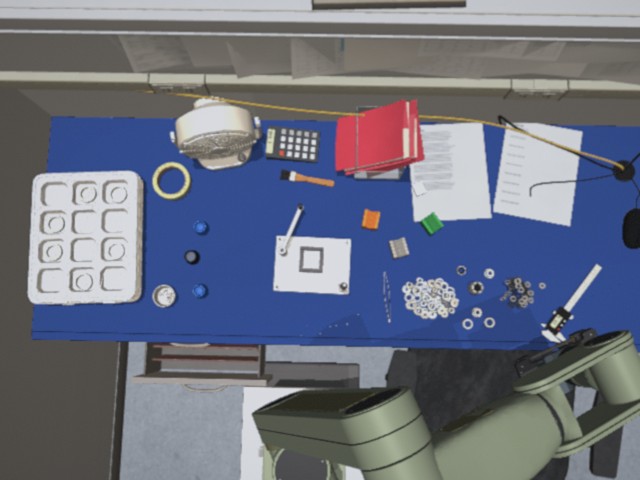

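View pics/side0.png

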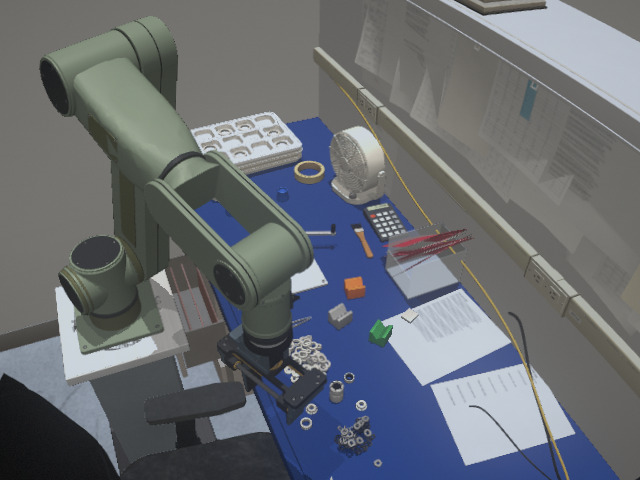

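Run:
```python
from h import *
im=cv2.imread("pics/top0.png")
a=cv2.resize(im[195:305,265:415],None,fx=5,fy=5,interpolation=cv2.INTER_CUBIC)  # 750x550
cv2.imwrite("pics/c1.png",a)
b=cv2.resize(im[215:305,150:220],None,fx=6,fy=6,interpolation=cv2.INTER_CUBIC)
cv2.imwrite("pics/c2.png",b)
for n,p,z in[("orange",(371,219),20),("vb",(399,247),34),("loupe",(192,256),34),("nest",(312,260),14),("post",(343,287),135),("hinge",(286,250),52),("knob",(300,207),78)]: print(n,at("top",p,z))
```

```text
orange [ 584.6 -162.6   20. ]
vb [ 510. -234.   34.]
loupe [476.6 299.4  34. ]
nest [474.3 -10.1  14. ]
post [398.  -87.8 135. ]
hinge [494.5  55.9  52. ]
knob [601.5  21.8  78. ]
```

View pics/c1.png

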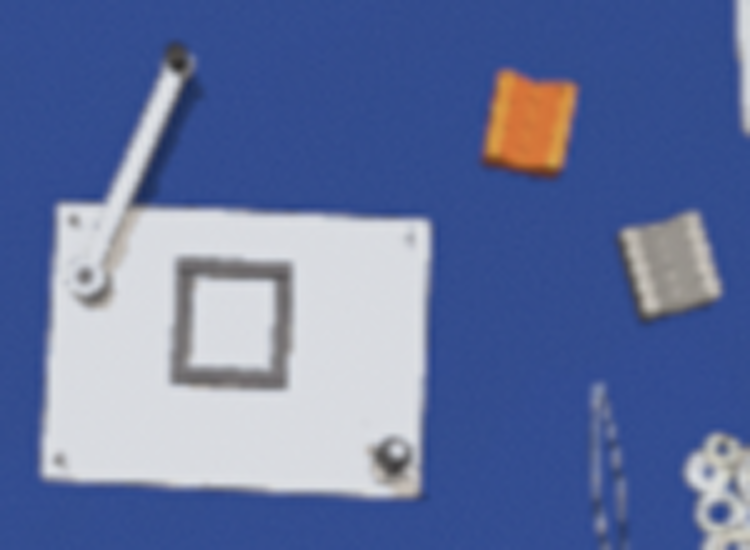

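View pics/c2.png

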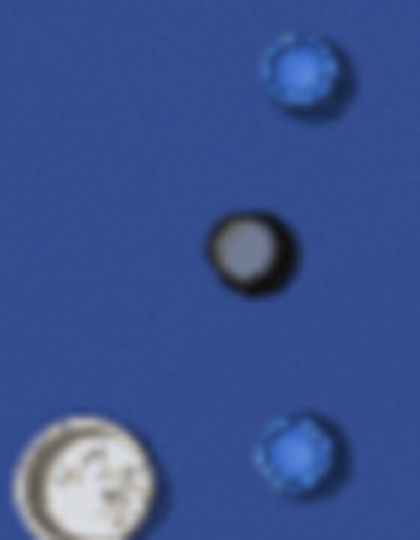

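```bash
cat > fit.py <<'E'
from h import *
from scipy.optimize import least_squares, minimize
im=cv2.imread("pics/top0.png")
c=lambda p:np.array([(p[0]+.5)/5-.5+265,(p[1]+.5)/5-.5+195])
pix=np.array([c(p) for p in [(56,205),(431,220),(418,497),(42,480),(177,259),(293,264),(286,388),(170,383)]])
N=np.array([(60,95,8),(60,-101,8),(-85,-101,8),(-85,95,8),(33,30.5,20),(33,-30.5,20),(-33,-30.5,20),(-33,30.5,20)],float)
def T(p,X):
    a=p[2];R=np.array([[np.cos(a),-np.sin(a),0],[np.sin(a),np.cos(a),0],[0,0,1]]);return X@R.T+[p[0],p[1],0]
r=least_squares(lambda p:(proj("top",T(p,N))-pix).ravel(),[474,-10,0])
print("nest",r.x[:2].round(2),np.degrees(r.x[2]).round(2)); print(r.fun.reshape(-1,2).round(2).tolist())
print("post,hinge px pred",proj("top",T(r.x,np.array([(-70,-85,135),(16,75,52.5)]))).round(1).tolist())
for uv in [(177,55),(178,60)]:
    k=at("top",c(uv),78.5); h=T(r.x,np.array([[16,75,78.5]]))[0]; d=k-h; print("knob",k,np.hypot(*d[:2]).round(1),"lever ang",np.degrees(r.x[2]-np.arctan2(d[1],d[0])).round(1))
# block
S=8
x0,y0,w,h=380,228,40,40
hsv=cv2.cvtColor(im,cv2.COLOR_BGR2HSV)
crop=cv2.resize(im[y0:y0+h,x0:x0+w],None,fx=S,fy=S,interpolation=cv2.INTER_CUBIC).astype(int)
m=((crop[...,0]-crop[...,2])<45).astype(np.uint8)
m[:, :]*=1
n,l,st,_=cv2.connectedComponentsWithStats(m); k=1+st[1:,4].argmax(); m=(l==k).astype(np.uint8); print("area",m.sum(),st[k])
def sil(p,lx,ly):
    X=np.array([(a*lx/2,b*ly/2,z) for a in(-1,1) for b in(-1,1) for z in(0,34)])
    uv=(proj("top",T(p,X))-[x0,y0]+.5)*S-.5
    o=np.zeros_like(m); cv2.fillConvexPoly(o,cv2.convexHull(np.round(uv*16).astype(np.int32)),1,shift=4); return o
for ang in(15,105):
    f=lambda p:float((sil([p[0],p[1],np.radians(p[2])],45,40)!=m).sum())
    b=minimize(f,[507,-231,ang],method="Nelder-Mead",options=dict(initial_simplex=[[507,-231,ang],[512,-231,ang],[507,-236,ang],[507,-231,ang+6]]))
    print("block",b.x.round(2),b.fun)
l=[(245+.5)/6-.5+150,(248+.5)/6-.5+215]; print("loupe",at("top",l,34))
E
python3 fit.py
```

```text
nest [475.63  -7.34] -1.47
[[0.28, -0.08], [-0.38, 0.16], [0.15, 0.03], [-0.05, 0.02], [-0.19, -0.27], [-0.01, -0.24], [0.27, 0.22], [-0.07, 0.17]]
post,hinge px pred [[344.2, 284.7], [281.5, 250.3]]
knob [605.1  21.8  78.5] 120.4 lever ang 20.7
knob [602.5  21.3  78.5] 118.2 lever ang 21.4
area 21184 [   67    74   169   177 21184]
block [ 509.85 -234.68   16.15] 742.0
block [ 510.73 -234.33   97.43] 3753.0
loupe [476.8 303.5  34. ]
```

Call:
{"name": "move_arm", "arguments": {
  "motion": [
    [60,[0.885,0.95,-0.44],[0,0,-0.19]],
    [60,[0.885,0.95,-0.44],[0,0,-0.19]],
    [60,[0.885,0.95,-0.44],[0,0,-0.19]],
    [60,[0.885,0.95,-0.44],[0,0,-0.19]],
    [60,[0.885,0.95,-0.44],[0,0,-0.19]],
    [60,[0.885,0.95,-0.44],[0,0,-0.19]],
    [60,[0.885,0.95,-0.44],[0,0,-0.19]],
    [60,[0.885,0.95,-0.44],[0,0,-0.19]],
    [60,[0.885,0.95,-0.44],[0,0,-0.19]],
    [60,[0.885,0.95,-0.44],[0,0,-0.19]],
    [60,[0.885,0.95,-0.44],[0,0,-0.19]],
    [60,[0.885,0.95,-0.44],[0,0,-0.19]],
    [60,[0,0,0],[0,0,0]],
    [60,[0,0,0],[0,0,0]],
    [60,[0,0,0],[0,0,0]]
  ],
  "grip_force": 40
}}

```text
time_s: 1.35
ee_pos: [509.9, -235.4, 81.8]
ee_rot: [-180.0, 0.1, 16.1]
force: [-0.6, 0.9, -0.0]
gripper_width: 59.9
gripper_force: 0.0
```

Call:
{"name": "move_arm", "arguments": {
  "motion": [
    [60,[0,0.025,-0.5],[0,0,0]],
    [60,[0,0,-0.5],[0,0,0]],
    [60,[0,0,-0.5],[0,0,0]],
    [60,[0,0,-0.5],[0,0,0]],
    [60,[0,0,-0.45],[0,0,0]],
    [60,[0,0,-0.2],[0,0,0]],
    [60,[0,0,0],[0,0,0]],
    [60,[0,0,0],[0,0,0]],
    [36,[0,0,0],[0,0,0]],
    [36,[0,0,0],[0,0,0]],
    [36,[0,0,0],[0,0,0]],
    [36,[0,0,0],[0,0,0]],
    [36,[0,0,0],[0,0,0]],
    [36,[0,0,0],[0,0,0]]
  ]
}}

```text
time_s: 2.52
ee_pos: [510.4, -234.4, 16.3]
ee_rot: [180.0, -0.0, 16.1]
force: [-1.0, 1.4, 5.9]
gripper_width: 39.5
gripper_force: 40.0
```

Call:
{"name": "move_arm", "arguments": {
  "motion": [
    [36,[0,0,0.5],[0,0,0]],
    [36,[0,0,0.6],[0,0,0]],
    [36,[0,0,0.6],[0,0,0]],
    [36,[0,0,0.5],[0,0,0]],
    [36,[-0.137,0.5,0.3],[0,0,-0.44]],
    [36,[-0.137,0.9,0.3],[0,0,-0.44]],
    [36,[-0.137,1,0],[0,0,-0.44]],
    [36,[-0.137,1,0],[0,0,-0.44]],
    [36,[-0.137,1,0],[0,0,-0.44]],
    [36,[-0.137,1,0],[0,0,-0.44]],
    [36,[-0.137,1,0],[0,0,-0.44]],
    [36,[-0.137,1,0],[0,0,-0.44]],
    [36,[-0.137,0.9,0],[0,0,-0.44]],
    [36,[-0.137,0.6,0],[0,0,-0.44]],
    [36,[0,0.17,0],[0,0,0]],
    [36,[0,0,0],[0,0,0]],
    [36,[0,0,0],[0,0,0]],
    [36,[0,0,0],[0,0,0]]
  ]
}}

```text
time_s: 4.02
ee_pos: [476.2, -8.7, 85.5]
ee_rot: [180.0, 0.0, -1.5]
force: [-0.0, -0.2, -5.4]
gripper_width: 39.7
gripper_force: 40.0
```

Run:
```python
from h import *
s=grab_frame("side");t=grab_frame("top")
cv2.imwrite("pics/side1.png",s);cv2.imwrite("pics/top1.png",t)
u=proj("side",[[475,-7,40],[403,-90,100],[477,303,20]]).round().astype(int);print(u)
a=s[u[0,1]-50:u[0,1]+50,u[0,0]-65:u[0,0]+65]
b=t[195:305,255:365]
cv2.imwrite("pics/v1.png",np.vstack([cv2.resize(a,(520,400),interpolation=2)[:, :],cv2.resize(b,(520,200*1),interpolation=2)]) if 0 else np.hstack([cv2.resize(a,(455,350),interpolation=2),cv2.resize(b,(345,350),interpolation=2)]))
```

```text
[[292 255]
 [277 266]
 [256 196]]
```

View pics/v1.png

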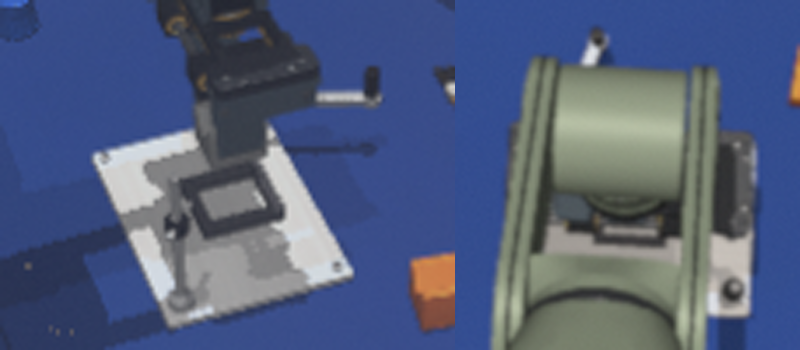

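Run:
```python
from h import *
from fit import T,N,r
s=cv2.imread("pics/side1.png")
print(proj("side",T(r.x,N)).round(1).tolist()); print("post z8,85,100,115,135",proj("side",T(r.x,np.array([(-70,-85,z) for z in(8,85,100,115,135.)]))).round(1).tolist())
cv2.imwrite("pics/v2.png",cv2.resize(s[240:300,250:335],None,fx=9,fy=9,interpolation=2))
```

```text
nest [475.63  -7.34] -1.47
[[0.28, -0.08], [-0.38, 0.16], [0.15, 0.03], [-0.05, 0.02], [-0.19, -0.27], [-0.01, -0.24], [0.27, 0.22], [-0.07, 0.17]]
post,hinge px pred [[344.2, 284.7], [281.5, 250.3]]
knob [605.1  21.8  78.5] 120.4 lever ang 20.7
knob [602.5  21.3  78.5] 118.2 lever ang 21.4
area 21184 [   67    74   169   177 21184]
block [ 509.85 -234.68   16.15] 742.0
block [ 510.73 -234.33   97.43] 3753.0
loupe [476.8 303.5  34. ]
[[301.5, 236.4], [328.0, 282.5], [275.0, 297.4], [252.5, 248.9], [300.5, 249.9], [308.5, 264.3], [285.0, 270.6], [277.5, 255.9]]
post z8,85,100,115,135 [[278.6, 291.6], [277.3, 270.1], [277.0, 265.7], [276.8, 261.2], [276.4, 255.2]]
```

View pics/v2.png

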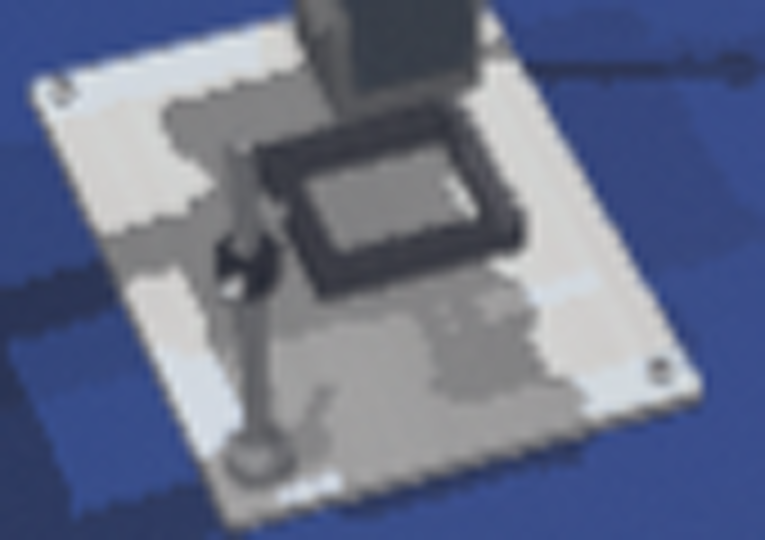

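Call:
{"name": "move_arm", "arguments": {
  "motion": [
    [36,[0,0.05,-0.4],[0,0,0]],
    [36,[0,0,-0.5],[0,0,0]],
    [36,[0,0,-0.5],[0,0,0]],
    [36,[0,0,-0.4],[0,0,0]],
    [36,[0,0,0],[0,0,0]],
    [36,[0,0,0],[0,0,0]],
    [36,[0,0,0],[0,0,0]]
  ]
}}

```text
time_s: 4.7
ee_pos: [476.7, -7.1, 41.2]
ee_rot: [180.0, -0.1, -1.6]
force: [-0.1, 0.2, -5.1]
gripper_width: 39.2
gripper_force: 40.0
```

Call:
{"name": "move_arm", "arguments": {
  "motion": [
    [36,[0,0,-0.08],[0,0,0]],
    [36,[0,0,-0.08],[0,0,0]],
    [36,[0,0,-0.08],[0,0,0]],
    [36,[0,0,-0.06],[0,0,0]],
    [36,[0,0,0],[0,0,0]],
    [36,[0,0,0],[0,0,0]]
  ]
}}

```text
time_s: 5.2
ee_pos: [476.0, -6.6, 33.2]
ee_rot: [180.0, 0.0, -1.5]
force: [-0.8, 0.3, -4.4]
gripper_width: 39.9
gripper_force: 40.0
```

Call:
{"name": "move_arm", "arguments": {
  "motion": [
    [36,[0,0,-0.08],[0,0,0]],
    [36,[0,0,-0.08],[0,0,0]],
    [36,[0,0,-0.08],[0,0,0]],
    [36,[0,0,-0.08],[0,0,0]],
    [36,[0,0,-0.04],[0,0,0]],
    [36,[0,0,0],[0,0,0]],
    [36,[0,0,0],[0,0,0]]
  ]
}}

```text
time_s: 5.78
ee_pos: [475.9, -6.7, 24.4]
ee_rot: [180.0, 0.0, -1.5]
force: [-0.8, -0.1, -1.5]
gripper_width: 39.9
gripper_force: 40.0
```

Call:
{"name": "move_arm", "arguments": {
  "motion": [
    [36,[0,0,-0.04],[0,0,0]],
    [36,[0,0,0],[0,0,0]],
    [36,[0,0,0],[0,0,0]]
  ]
}}

```text
time_s: 6.03
ee_pos: [475.9, -6.7, 24.3]
ee_rot: [180.0, -0.0, -1.5]
force: [-3.9, -0.9, 8.1]
gripper_width: 39.9
gripper_force: 40.0
```

Call:
{"name": "move_arm", "arguments": {
  "motion": [
    [52,[0,0,0],[0,0,0]],
    [52,[0,0,0],[0,0,0]],
    [52,[0,0,0],[0,0,0]],
    [52,[0,0,0],[0,0,0]],
    [52,[0,0,0.3],[0,0,0]],
    [52,[0,0,0.8],[0,0,0]],
    [52,[0,0,1],[0,0,0]],
    [52,[0,0,1],[0,0,0]],
    [52,[0,0,1],[0,0,0]],
    [40,[0.5,0.1,0.5],[0,0,0]],
    [30,[1,0.15,0],[0,0,0]],
    [30,[1,0.2,0],[0,0,0]],
    [30,[1,0.2,0],[0,0,0]],
    [30,[1,0.2,0],[0,0,0]],
    [30,[0.5,0.3,0],[0,0,0]],
    [30,[0,0,0],[0,0,0]],
    [30,[0,0,0],[0,0,0]]
  ]
}}

```text
time_s: 7.45
ee_pos: [600.9, 22.3, 138.1]
ee_rot: [180.0, 0.1, -1.5]
force: [-0.2, -0.6, 0.6]
gripper_width: 29.7
gripper_force: 0.0
```

Run:
```python
from h import *
s=grab_frame("side");t=grab_frame("top")
cv2.imwrite("pics/side2.png",s);cv2.imwrite("pics/top2.png",t)
cv2.imwrite("pics/v3.png",cv2.resize(s[235:300,250:340],None,fx=8,fy=8,interpolation=2))
```

```text
(no output)
```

View pics/v3.png

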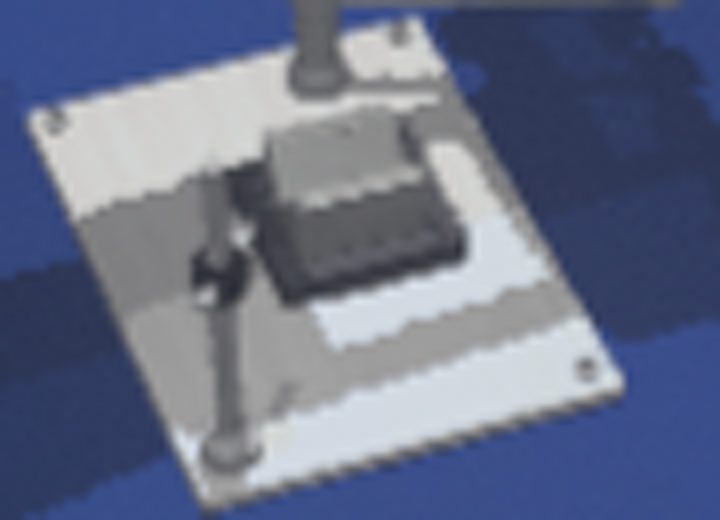

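Call:
{"name": "move_arm", "arguments": {
  "motion": [
    [30,[0.1,-0.03,-0.5],[0,0,0]],
    [30,[0,0,-0.6],[0,0,0]],
    [30,[0,0,-0.6],[0,0,0]],
    [30,[0,0,-0.6],[0,0,0]],
    [30,[0,0,-0.5],[0,0,0]],
    [30,[0,0,-0.4],[0,0,0]],
    [30,[0,0,0],[0,0,0]],
    [8,[0,0,0],[0,0,0]],
    [8,[0,0,0],[0,0,0]],
    [8,[0,0,0],[0,0,0]],
    [8,[0,0,0],[0,0,0]],
    [8,[0,0,0],[0,0,0]],
    [8,[0,0,0],[0,0,0]]
  ],
  "grip_force": 15
}}

```text
time_s: 8.63
ee_pos: [604.1, 21.4, 59.2]
ee_rot: [180.0, -0.1, -1.5]
force: [-0.7, 1.0, 4.7]
gripper_width: 11.3
gripper_force: 15.0
```

```bash
python3 - <<'E' | tail -20
from h import *
from fit import T,N,r
st=state();p=st["ee_pos"];h=T(r.x,np.array([[16,75,0.]]))[0];d=p-h;a=np.degrees(r.x[2]-np.arctan2(d[1],d[0]))
print(p,st["gripper_width"],h,np.hypot(*d[:2]),a)
A=np.radians(np.linspace(a,91,18));X=h[:2]+120*np.c_[np.cos(r.x[2]-A),np.sin(r.x[2]-A)]
print((np.diff(X,axis=0)/25).round(2).tolist(),X[-1])
print(proj("side",T(r.x,np.array([(-70+19,-85+16,z) for z in(85,90,95,100,105,115.)]))).round(1).tolist())
for z in (85,90,95,100,105): 
    q=at("side",(280,263.1),z)-[*r.x[:2],0]; c,s=np.cos(r.x[2]),np.sin(r.x[2]); n=np.array([c*q[0]+s*q[1],-s*q[0]+c*q[1]]); print(z,n.round(1),np.hypot(*n).round(1))
E
```

```text
nest [475.63  -7.34] -1.47
[[0.28, -0.08], [-0.38, 0.16], [0.15, 0.03], [-0.05, 0.02], [-0.19, -0.27], [-0.01, -0.24], [0.27, 0.22], [-0.07, 0.17]]
post,hinge px pred [[344.2, 284.7], [281.5, 250.3]]
knob [605.1  21.8  78.5] 120.4 lever ang 20.7
knob [602.5  21.3  78.5] 118.2 lever ang 21.4
area 21184 [   67    74   169   177 21184]
block [ 509.85 -234.68   16.15] 742.0
block [ 510.73 -234.33   97.43] 3753.0
loupe [476.8 303.5  34. ]
[604.05073078  21.36505499  59.17211727] 11.343924087844595 [493.5476891   67.22295674   0.        ] 119.64058413603617 21.072447725002355
[[-0.14, -0.31], [-0.17, -0.3], [-0.19, -0.29], [-0.21, -0.28], [-0.23, -0.26], [-0.24, -0.24], [-0.26, -0.22], [-0.28, -0.21], [-0.29, -0.19], [-0.3, -0.16], [-0.31, -0.14], [-0.32, -0.12], [-0.33, -0.1], [-0.34, -0.07], [-0.34, -0.05], [-0.34, -0.02], [-0.34, 0.0]] [488.38529682 -52.66594894]
[[282.5, 263.9], [282.4, 262.5], [282.3, 261.0], [282.2, 259.6], [282.2, 258.1], [282.0, 255.1]]
85 [-55.7 -63.9] 84.8
90 [-57.3 -68.9] 89.6
95 [-58.8 -74. ] 94.5
100 [-60.3 -79. ] 99.4
105 [-61.8 -84. ] 104.3
```

Call:
{"name": "move_arm", "arguments": {
  "motion": [
    [8,[-0.14,-0.31,0],[0,0,0]],
    [8,[-0.17,-0.3,0],[0,0,0]],
    [8,[-0.19,-0.29,0],[0,0,0]],
    [8,[-0.21,-0.28,0],[0,0,0]],
    [8,[-0.23,-0.26,0],[0,0,0]],
    [8,[-0.24,-0.24,0],[0,0,0]],
    [8,[-0.26,-0.22,0],[0,0,0]],
    [8,[-0.28,-0.21,0],[0,0,0]],
    [8,[-0.29,-0.19,0],[0,0,0]],
    [8,[-0.3,-0.16,0],[0,0,0]],
    [8,[-0.31,-0.14,0],[0,0,0]],
    [8,[-0.32,-0.12,0],[0,0,0]],
    [8,[-0.33,-0.1,0],[0,0,0]],
    [8,[-0.34,-0.07,0],[0,0,0]],
    [8,[-0.34,-0.05,0],[0,0,0]],
    [8,[-0.34,-0.02,0],[0,0,0]],
    [8,[-0.34,0,0],[0,0,0]],
    [8,[0,0,0],[0,0,0]],
    [8,[0,0,0],[0,0,0]]
  ]
}}

```text
time_s: 10.22
ee_pos: [491.8, -52.3, 58.8]
ee_rot: [-179.9, -0.6, -1.6]
force: [9.1, 5.5, -1.4]
gripper_width: 11.2
gripper_force: 15.0
```

Call:
{"name": "move_arm", "arguments": {
  "motion": [
    [8,[-0.06,0,0],[0,0,0]],
    [8,[-0.06,0,0],[0,0,0]],
    [8,[-0.04,0,0],[0,0,0]],
    [8,[0,0,0],[0,0,0]],
    [8,[0,0,0],[0,0,0]]
  ]
}}

```text
time_s: 10.63
ee_pos: [491.6, -52.3, 59.0]
ee_rot: [-179.9, -1.0, -1.6]
force: [16.2, 7.3, -8.6]
gripper_width: 11.2
gripper_force: 15.0
```

Call:
{"name": "move_arm", "arguments": {
  "motion": [
    [30,[0,0,0],[0,0,0]],
    [30,[0,0,0],[0,0,0]],
    [30,[0,0,0],[0,0,0]],
    [30,[0,0,0.3],[0,0,0]],
    [30,[0,0,0.8],[0,0,0]],
    [30,[0,0,1],[0,0,0]],
    [30,[0,0,1],[0,0,0]],
    [40,[0,0,1],[0,0,0]],
    [50,[0.2,0.5,0.4],[0,0,0]],
    [60,[0,1,0],[0,0,0]],
    [60,[0,1,0],[0,0,0]],
    [60,[0,1,0],[0,0,0]],
    [60,[0,1,0],[0,0,0]],
    [60,[0,1,0],[0,0,0]],
    [60,[0,1,0],[0,0,0]],
    [60,[0,1,0],[0,0,0]],
    [60,[0,0.5,0],[0,0,0]],
    [60,[0,0,0],[0,0,0]],
    [60,[0,0,0],[0,0,0]]
  ]
}}

```text
time_s: 12.22
ee_pos: [488.4, 146.9, 170.7]
ee_rot: [179.9, 0.0, -1.4]
force: [0.6, -0.9, -0.3]
gripper_width: 60.1
gripper_force: 0.0
```

Run:
```python
from h import *
s=grab_frame("side");t=grab_frame("top");print(state()["ee_pos"],state()["ee_rot"])
cv2.imwrite("pics/side3.png",s);cv2.imwrite("pics/top3.png",t)
im=cv2.imread("pics/top0.png")
S=8;c=cv2.resize(im[243:270,178:206],None,fx=S,fy=S,interpolation=2).astype(int)
m=((c[...,0]-c[...,2])<62).astype(np.uint8)
for nm,mm in(("all",m),("disc",((c[...,1]>85)&(m>0)).astype(np.uint8))):
    n,l,st,ce=cv2.connectedComponentsWithStats(mm);k=1+st[1:,4].argmax();u=(ce[k]+.5)/S-.5+[178,243];print(nm,u,st[k]/S,at("top",u,34),at("top",u,17))
print(proj("side",[[477,302,17],[477,302,34]]))
a=cv2.resize(s[175:225,225:300],None,fx=6,fy=6,interpolation=2)
b=cv2.resize(s[240:300,255:325],(350,300),interpolation=2)
cv2.imwrite("pics/v4.png",np.hstack([a,b]))
```

```text
[488.59682489 146.14234225 170.76491024] [ 1.79946305e+02  1.90101725e-02 -1.56134333e+00]
all [191.8430699  256.82677936] [   6.25     7.25    16.125   14.625 1476.125] [474.5 299.7  34. ] [476.4 303.7  17. ]
disc [190.38536277 256.09803831] [  8.375   9.125   8.875   9.25  507.375] [476.3 303.6  34. ] [478.2 307.6  17. ]
[[256.61750787 196.57455027]
 [256.27081499 192.11259664]]
```

View pics/v4.png

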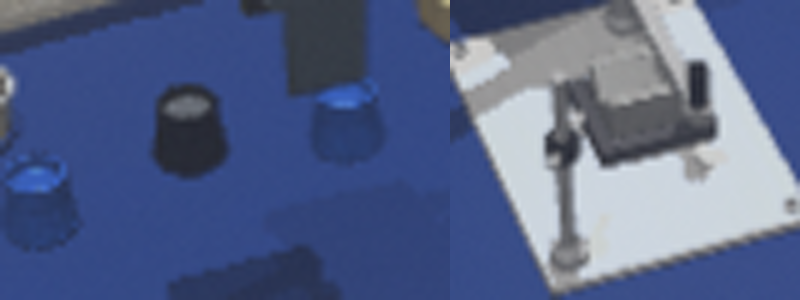

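Call:
{"name": "move_arm", "arguments": {
  "motion": [
    [60,[-0.06,0.5,0],[0,0,0]],
    [60,[-0.06,1,-0.3],[0,0,0]],
    [60,[-0.06,1,-0.5],[0,0,0]],
    [60,[-0.06,1,-0.5],[0,0,0]],
    [60,[-0.06,1,-0.5],[0,0,0]],
    [60,[-0.06,1,-0.5],[0,0,0]],
    [60,[-0.1,0.74,-0.5],[0,0,0]],
    [60,[0,0,0],[0,0,0]],
    [60,[0,0,0],[0,0,0]],
    [60,[0,0,0],[0,0,0]]
  ]
}}

```text
time_s: 13.15
ee_pos: [477.5, 302.7, 101.1]
ee_rot: [180.0, -0.0, -1.5]
force: [0.7, -0.4, -0.3]
gripper_width: 59.7
gripper_force: 0.0
```

Down 93 mm and grip gently.

Call:
{"name": "move_arm", "arguments": {
  "motion": [
    [60,[0,0,-0.4],[0,0,0]],
    [60,[0,0,-0.6],[0,0,0]],
    [60,[0,0,-0.6],[0,0,0]],
    [60,[0,0,-0.6],[0,0,0]],
    [60,[0,0,-0.6],[0,0,0]],
    [60,[0,0,-0.5],[0,0,0]],
    [60,[0,0,-0.3],[0,0,0]],
    [60,[0,0,-0.12],[0,0,0]],
    [60,[0,0,0],[0,0,0]],
    [60,[0,0,0],[0,0,0]],
    [30,[0,0,0],[0,0,0]],
    [30,[0,0,0],[0,0,0]],
    [30,[0,0,0],[0,0,0]],
    [30,[0,0,0],[0,0,0]],
    [30,[0,0,0],[0,0,0]],
    [30,[0,0,0],[0,0,0]]
  ],
  "grip_force": 12
}}

```text
time_s: 14.48
ee_pos: [477.6, 303.6, 8.1]
ee_rot: [-180.0, -0.0, -1.5]
force: [-0.1, -0.0, 2.9]
gripper_width: 35.6
gripper_force: 12.1
```

Run:
```python
from h import *
s=np.mean([grab_frame("side") for _ in range(4)],0);t=np.mean([grab_frame("top") for _ in range(3)],0)
np.save("s4.npy",s);np.save("t4.npy",t)
a=cv2.resize(s[250:282,264:296],(500,500),interpolation=cv2.INTER_CUBIC)
b=cv2.resize(t[268:293,325:350],(300,300),interpolation=cv2.INTER_CUBIC)
b=np.clip((b-60)*1.1,0,255)
b0=cv2.resize(cv2.imread("pics/top0.png")[268:293,325:350].astype(float),(300,300),interpolation=cv2.INTER_CUBIC);b0=np.clip((b0-100)*1.6,0,255)
cv2.imwrite("pics/v5.png",np.hstack([np.clip(np.vstack([a,np.zeros((100,500,3))]),0,255),np.vstack([b,b0])]))
```

```text
[ WARN:0@4.056] global loadsave.cpp:1063 imwrite_ Unsupported depth image for selected encoder is fallbacked to CV_8U.
```

View pics/v5.png

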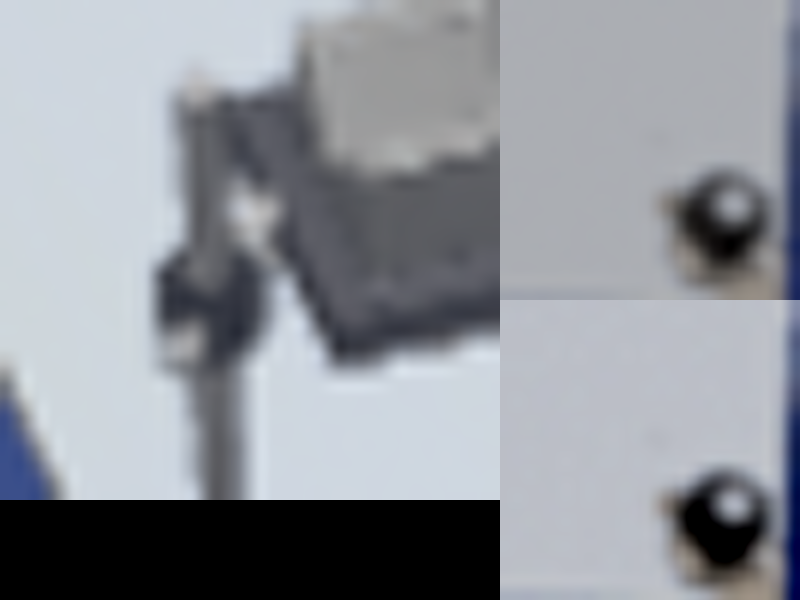

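```bash
python3 - <<'E' | sed -n '/^==/,$p'
from h import *
from fit import T,r
print("==")
s=np.load("s4.npy");g=s.mean(2).round().astype(int)
print("cols 268-288")
for v in range(250,284): print(v,g[v,268:289])
nz=lambda a,z:proj("side",T(r.x,np.array([[*a,z]]))).round(2)[0]
for z in(85,90,95): print(z,"tip toward pocket",nz((-54,-65.6),z),"collar",nz((-70,-85),z),"topcam",proj("top",T(r.x,np.array([[-54,-65.6,z]])))[0].round(1))
print("foot",nz((-70,-85),8),"top",nz((-70,-85),135))
t=np.load("t4.npy");print("top cols 333-349")
for v in range(274,294): print(v,t[v,333:350].mean(1).round().astype(int))
E
```

```text
==
cols 268-288
250 [214 214 214 214 214 214 214 214 214 214 214 215 214 214 212 207 208 206
 194 177 180]
251 [214 214 214 214 214 214 214 214 214 214 215 214 215 214 204 177 182 176
 162 160 160]
252 [214 214 214 214 214 214 214 214 214 214 214 214 214 214 199 158 164 162
 164 158 154]
253 [214 214 214 214 214 214 214 213 211 213 214 214 214 214 190 132 162 151
 154 154 154]
254 [214 214 214 214 214 214 214 208 197 206 212 214 212 204 176 112 154 156
 156 155 154]
255 [214 214 215 214 214 214 209 192 183 182 186 196 182 149 127 109 149 156
 156 154 154]
256 [214 214 214 214 214 214 199 150 154 131  98 112  93  93  89 100 138 156
 156 154 154]
257 [215 214 214 214 214 214 199 135 101  97  84  90  94  91  82  90 126 155
 156 156 155]
258 [214 214 214 214 214 214 202 143 101  98  81  77  94  93  87  78 115 156
 156 157 158]
259 [214 214 214 214 214 214 206 162 101 100  86  70  90  94  88  80 112 151
 151 158 164]
260 [214 214 215 214 214 214 206 162 101 100  93  83  78  94  93  90  97 117
 124 148 154]
261 [214 214 214 214 214 214 206 162 101 100 112 124  83  96  95  90  83  85
  96 1
[... 3090 characters left out ...]
2 124 174 200 180 152 178 182 121]
285 [219 218 219 218 212 187 150 108  87 117 172 202 179 137 165 178 120]
286 [219 219 219 219 217 202 162 103  79  89 122 145 129 113 158 177 119]
287 [219 219 219 219 219 209 172 124  89  78  80  81  82 114 164 172 118]
288 [219 219 219 219 218 207 180 159 118  83  67  62  97 149 178 161 111]
289 [219 219 219 219 218 209 191 185 157 107  84  91 125 172 195 171 115]
290 [219 219 219 219 219 216 202 184 167 135 126 133 146 166 189 173 119]
291 [220 220 220 219 219 219 209 186 166 153 151 160 172 179 184 168 116]
292 [212 214 215 216 218 220 218 213 205 197 187 182 186 188 184 161 112]
293 [162 169 175 181 190 203 209 210 210 206 194 181 176 176 167 137  96]
```

```bash
python3 - <<'E' | sed -n '/^==/,$p'
from h import *
from fit import T,r
print("==")
c,s=np.cos(r.x[2]),np.sin(r.x[2])
for sv,tv in [((279.6,261.4),(337.3,279.3)),((280.2,261.7),(337.0,279.3)),((276.44,255.2),(344,284.7))]:
    p,e=tri(sv,tv);q=p-[*r.x[:2],0];n=np.array([c*q[0]+s*q[1],-s*q[0]+c*q[1]]);print(p,e,n.round(1),np.hypot(*n).round(1))
# collar silhouettes for z and diameters
th=np.linspace(0,6.28,60)
for D in(14,16,18):
  for z in(86,88,90,92):
    X=np.array([(-70+D/2*np.cos(a),-85+D/2*np.sin(a),z+h) for a in th for h in(-6,6)]);u=proj("side",T(r.x,X));print(D,z,u.min(0).round(1),u.max(0).round(1))
E
```

```text
==
[417.5 -74.5  95.6] 3.1 [-56.4 -68.6] 88.8
[418.4 -74.   93.6] 1.56 [-55.5 -68.1] 87.9
[403.6 -90.1 134.6] 0.08 [-69.9 -84.6] 109.7
14 86 [274.3 266. ] [280.2 273.5]
14 88 [274.3 265.5] [280.2 272.9]
14 90 [274.3 264.9] [280.2 272.3]
14 92 [274.2 264.3] [280.1 271.8]
16 86 [273.9 265.8] [280.6 273.8]
16 88 [273.9 265.2] [280.6 273.2]
16 90 [273.9 264.6] [280.6 272.6]
16 92 [273.8 264. ] [280.5 272.1]
18 86 [273.5 265.5] [281.  274.1]
18 88 [273.5 264.9] [281.  273.5]
18 90 [273.5 264.3] [281.  272.9]
18 92 [273.4 263.7] [280.9 272.3]
```

Call:
{"name": "move_arm", "arguments": {
  "motion": [
    [30,[0,0,0.4],[0,0,0]],
    [30,[0,0,0.8],[0,0,0]],
    [30,[0,0,0.9],[0,0,0]],
    [30,[0,0,0.9],[0,0,0]],
    [30,[0,0,0.9],[0,0,0]],
    [30,[0,0,0.9],[0,0,0]],
    [30,[0,0,0.7],[0,0,0]],
    [30,[0,0,0.3],[0,0,0]],
    [30,[0,0,0],[0,0,0]],
    [30,[0,0,0],[0,0,0]]
  ]
}}

```text
time_s: 15.67
ee_pos: [476.9, 303.0, 152.2]
ee_rot: [180.0, 0.0, -1.5]
force: [-0.3, 0.9, -1.1]
gripper_width: 35.5
gripper_force: 11.9
```

```bash
python3 - <<'E' | sed -n '/^==/,$p'
from h import *
from fit import T,r
from scipy.optimize import minimize
print("==")
g=np.load("s4.npy").mean(2); th=np.linspace(0,6.28,40); S=16; x0,y0=268,258
P=[(274,v) for v in range(263,270)]+[(273,v) for v in range(263,270)]+[(280,v) for v in range(269,276)]+[(279,v) for v in range(269,273)]+[(276,v) for v in (273,)][:0]
def cov(p):
    z,D,du=p; X=np.array([(-70+D/2*np.cos(a),-85+D/2*np.sin(a),z+h) for a in th for h in(-6,6)])
    u=((proj("side",T(r.x,X))+[du,0]-[x0,y0]+.5)*S-.5)
    o=np.zeros((20*S,20*S),np.float32);cv2.fillConvexPoly(o,cv2.convexHull(np.round(u*16).astype(np.int32)),1,shift=4)
    return cv2.GaussianBlur(cv2.resize(o,(20,20),interpolation=cv2.INTER_AREA),(0,0),.35)
def f(p):
    o=cov(p);return sum((o[v-y0,u-x0]-np.clip((214-g[v,u])/(214-58),0,1))**2 for u,v in P)
for i in[(88,16,0),(92,17,-.3),(85,18,-.3)]:
    b=minimize(f,i,method="Nelder-Mead",options=dict(initial_simplex=[i,(i[0]+3,i[1],i[2]),(i[0],i[1]+2,i[2]),(i[0],i[1],i[2]+.5)]));print(b.x.round(2),b.fun)
E
```

```text
==
[88.91 15.91 -0.28] 0.112845222705924
[89.1  15.95 -0.26] 0.11122093882649063
[88.9  15.92 -0.32] 0.11584990609548332
```

Call:
{"name": "move_arm", "arguments": {
  "motion": [
    [30,[0,-0.3,0],[0,0,0]],
    [30,[0,-0.7,0],[0,0,0]],
    [30,[0,-0.9,0],[0,0,0]],
    [30,[0,-0.9,0],[0,0,0]],
    [30,[0,-0.9,0],[0,0,0]],
    [30,[0,-0.9,0],[0,0,0]],
    [30,[0,-0.9,0],[0,0,0]],
    [30,[0,-0.9,0],[0,0,0]],
    [30,[0,-0.9,0],[0,0,0]],
    [30,[0,-0.9,0],[0,0,0]],
    [30,[0,-0.9,0],[0,0,0]],
    [30,[0,-0.9,0],[0,0,0]],
    [30,[0,-0.9,0],[0,0,0]],
    [30,[0,-0.9,0],[0,0,0]],
    [30,[0,-0.5,0],[0,0,0]],
    [30,[0,0,0],[0,0,0]],
    [30,[0,0,0],[0,0,0]],
    [30,[0,0,0],[0,0,0]]
  ]
}}

```text
time_s: 17.17
ee_pos: [476.7, -3.8, 152.0]
ee_rot: [-180.0, 0.1, -1.5]
force: [-0.4, 0.9, -0.7]
gripper_width: 35.0
gripper_force: 11.9
```

Call:
{"name": "move_arm", "arguments": {
  "motion": [
    [30,[-0.02,-0.12,-0.2],[0,0,0]],
    [30,[0,0,-0.4],[0,0,0]],
    [30,[0,0,-0.5],[0,0,0]],
    [30,[0,0,-0.5],[0,0,0]],
    [30,[0,0,-0.4],[0,0,0]],
    [30,[0,0,-0.2],[0,0,0]],
    [30,[0,0,0],[0,0,0]],
    [30,[0,0,0],[0,0,0]],
    [30,[0,0,0],[0,0,0]],
    [30,[0,0,0],[0,0,0]]
  ]
}}

```text
time_s: 18.0
ee_pos: [477.3, -7.1, 98.3]
ee_rot: [180.0, -0.1, -1.5]
force: [-0.4, -0.2, -0.8]
gripper_width: 35.3
gripper_force: 11.9
```

```bash
python3 - <<'E' | sed -n '/^==/,$p'
from h import *
from fit import T,r
print("==")
for _ in range(4): print(state()["ee_pos"].round(2)); s=grab_frame("side")
th=np.linspace(0,6.28,24);
X=np.array([(476+19.5*np.cos(a),-7+19.5*np.sin(a),89) for a in th]);u=proj("side",X);print(u.min(0),u.max(0))
x0,y0=262,215;c=cv2.resize(s[y0:y0+65,x0:x0+80],None,fx=9,fy=9,interpolation=2)
for q in u: cv2.circle(c,tuple(int(k) for k in ((q-[x0,y0]+.5)*9-.5)),1,(0,0,255),-1)
cv2.imwrite("pics/v6.png",c)
E
```

```text
==
[477.34  -7.08  98.33]
[477.28  -7.13  98.33]
[477.18  -7.16  98.26]
[477.1   -7.16  98.19]
[284.85848152 235.70416473] [299.83113052 245.62598588]
```

View pics/v6.png

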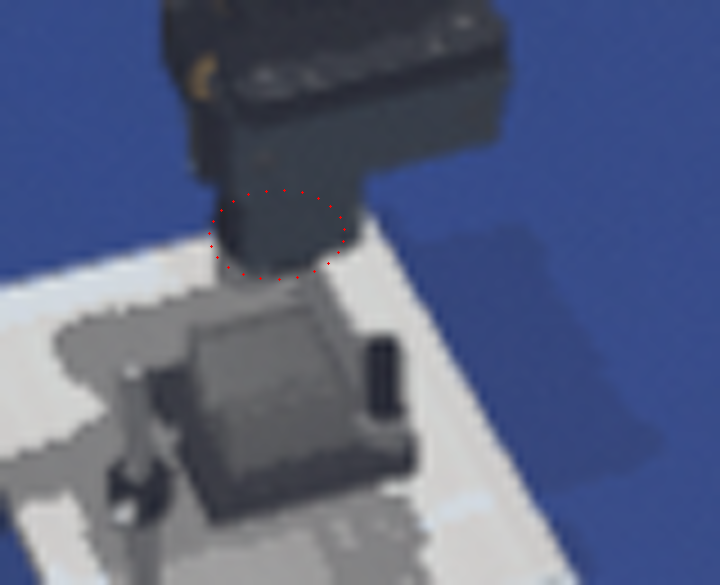

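Call:
{"name": "move_arm", "arguments": {
  "motion": [
    [30,[-0.025,0,-0.04],[0,0,0]],
    [30,[0,0,0],[0,0,0]],
    [30,[0,0,0],[0,0,0]],
    [30,[0,0,0],[0,0,0]],
    [30,[0,0,0],[0,0,0]],
    [30,[0,0,0],[0,0,0]],
    [30,[0,0,0],[0,0,0]],
    [30,[0,0,0],[0,0,0]]
  ]
}}

```text
time_s: 18.87
ee_pos: [476.2, -7.2, 96.7]
ee_rot: [180.0, -0.0, -1.5]
force: [-0.9, 1.4, -1.0]
gripper_width: 35.0
gripper_force: 11.9
```

```bash
python3 -c "
from h import *
print(state()['ee_pos'],state()['ee_rot']); print(job_done())"
```

```text
[476.22482528  -7.16428558  96.72015328] [ 1.79995489e+02 -3.18859181e-03 -1.52032741e+00]
the job is handed in; nothing more can be done
None
```

I handed the job in at about 19 s: the V-block is home in the pocket and released, the lever is shut against its stop, and the loupe is held still and level over the block with its rim about 89 mm up, which is the pointer height I read off the images to within a few mm.

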